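Make up a shop order in a hinged-lid carton and push it to the collection mat

ROBOT

A 6-joint arm with a two-finger parallel gripper is mounted at the origin on the work surface. World frame = base frame: x ahead of the robot, y to its left, z up, the work surface at z = 0. Lengths are in mm, angles in rad, forces in N, time in s.
With the tool pointing down it reaches from about 350 to 925 mm from the base axis. Payload 6.4 kg.
Tool frame: the origin (TCP) lies at the very end of the fingers, on their centre line; the grasp point (between the pads) lies 19 mm behind it; z points along the fingers, y is the line along which they close (so a half turn about z gives the same grasp; the last joint's range is limited). The gripper opens to 94 mm and grips with 3 to 60 N. Pads are 16 mm wide; open, the fingers measure 119 mm over their backs; the gripper's body (75 mm by 177 mm) begins 78 mm behind the grasp point.
Start: joints at [-1.492, 0.245, 1.558, -0, 1.339, -0.174], TCP at [162.58, -629.35, 205.455] pointing down, gripper open.
Joint ranges: [-3.13, 3.13], [-1.02, 2.26], [0.13, 2.54], [-0.95, 4.09], [0.21, 2.88], [-2.74, 2.74]. Speed limits (rad/s): [2.57, 2.57, 3.14, 3.14, 3.14, 3.14].

INTERFACE

Orientations are given as a 3x3 rotation matrix whose columns are the frame's x, y, z axes.
In Python, from workcell import monitor, cams, order gives the robot as it stands. The module is installed in compiled form; this text tells all that it offers.
- The arm moves only by the tool play_rows, never from a script. Its argument "rows" is text: rows parted by semicolons, each of 6 numbers parted by spaces: the shift along the tool's x, y, z in m, then the turn, a rotation vector about the tool's x, y, z in degrees. A call has 1 to 20 rows; each row shifts and turns the commanded pose from where the row before left it, along the tool's axes as they then stand; what a row does not reach is not made up. A row lasts 1/8 s, in which the tool goes at most 62.5 mm and 10.7 degrees, less where a joint would pass 70% of its speed; a pose out of reach is approached as far as the arm can. A call is refused whole if a number of a shift passes 0.0625 or a number of a turn 10.7, either way. A call with a gripper value outside its range is refused whole. "fingers" is the closure, from -1 (fully open) to 1 (shut), set as the call begins (left out, the last holds). The fingers move at their own pace and stop on an object; "newtons" is the grip in N (left out, the last holds). Time passes only in rows, so rows that do not move let the fingers close. It gives the time, the measured TCP pose, the force, the opening and the grip force at its end, in the units of the state.
- monitor.sense(): the state, without advancing time (a new reading comes with each control period).
- cams.snapshot(name): name is "scene" or "top" or "wrist"; returns a dict with "img" (384x512x3 uint8, blue, green, red), "fx", "fy", "cx", "cy" (pixels), "k1" (the pictures are not rectified: a ray, as slopes to the right and down, at radius r is drawn at 1 + k1 r^2 times it, then the intrinsics apply), "extrinsics" (4x4, takes a point from camera to world coordinates). Camera axes: x right, y down, z forward; pixel columns grow to the right and rows downward; lengths in mm; the calibration is good to about 2 mm. A picture is of the moment at which its call begins. There is no depth.
- order.hand_in(): hands the job in; it is judged then, once.
The state is a dict: "time_s": time; "q": joint angles; "joint_vel": joint speeds; "joint_efforts": joint torques, N m; "eef_pos": TCP position; "tcp_rot": TCP orientation; "ft_force": force on the tool from outside, world axes, zero at the start; "torque": the same for the moment, N m; "width": finger opening in mm; "finger_force": force on a finger pad.
Only numpy, scipy, OpenCV 4.12 (cv2) and the standard library are available. Lean on these libraries where they do the work, as an engineer would, in place of code of your own. Each camera call takes 0.05 s, during which the arm holds its last target. There are 200 camera calls.

TASK

Make up the customer's order at the shop counter: fold the carton's half-open lid up until it stands upright on its own (do not bend it far back, it would crease), then put every tin and sweets pack from the sheet of paper into the carton. When everything is in, fold the lid down fully shut, and only then push the closed carton along the counter, without lifting or tipping it, onto the grey white-bordered collection mat so that it sits centred and square on it. Leave the bottle, the loaf and the bowl alone.

Things in the scene. Friction and masses are not known exactly. Their poses are not given: they have to be found in the camera images.
- carton: loose open cardboard carton, 0.5 kg, outside 200 (x) x 238 (y) x 50 high without its lid; walls 6 thick, floor 5 thick. Origin at the centre of its underside, x towards the hinge side (away from the robot, within about 0.25 rad), z up.
- lid (a joint): angle of the carton's lid in rad: 0 flat shut, 1.57 upright, more is bent back (2.6 at most). Stiff hinge: the lid stays where it is left. The lid is a cardboard panel 200 (from hinge to free edge) x 238 x 6 thick; the hinge line runs along the carton's y on top of its far (+x) wall. It starts between 0.6 and 1.0.
- lid_hinge (a point): middle of the hinge line, at the lid's underside, 50.5 above the carton's underside and 100 from its centre along its +x. The frame turns with the lid: its -x runs to the free edge, its z out of the lid's outer face; y is the hinge axis.
- lid_edge (a point): middle of the lid's free edge, at its underside, 200 from the hinge; frame as for lid_hinge.
- mat: the collection mat: thin grey mat with a white border, 250 (x) x 290 (y), lying flat on the counter to one side of the carton (left or right), 1 thick, nothing to bump against. Origin at its centre, x along its short side. The carton belongs centred on it with its x along the mat's x (25 mm of mat showing all round).
- sheet: sheet of white paper, 300 (x) x 220 (y), lying flat on the counter to the other side of the carton; the goods start on it. Origin at its centre.
- tin_a: squat round food tin, 56 across and 36 high, bare metal with a paper band; origin at the centre of its underside, z up through its lid. One of up to three alike; may be absent.
- tin_b: squat round food tin, 56 across and 36 high, bare metal with a paper band; origin at the centre of its underside, z up through its lid. One of up to three alike; may be absent.
- tin_c: squat round food tin, 56 across and 36 high, bare metal with a paper band; origin at the centre of its underside, z up through its lid. One of up to three alike; may be absent.
- pack_a: small closed cardboard sweets pack, 70 long (its x) x 42 wide (its y) x 34 high (its z); origin at the centre of its underside. One of up to three alike; may be absent.
- pack_b: small closed cardboard sweets pack, 70 long (its x) x 42 wide (its y) x 34 high (its z); origin at the centre of its underside. One of up to three alike; may be absent.
- pack_c: small closed cardboard sweets pack, 70 long (its x) x 42 wide (its y) x 34 high (its z); origin at the centre of its underside. One of up to three alike; may be absent.
- bottle: amber glass bottle, 62 across, 220 high, standing to the far side of the work; leave it alone. Origin at the centre of its underside.
- loaf: brown loaf on a small board, 94 (x) x 204 (y) x 55 high, beyond the carton; leave it alone. Origin at the centre of its underside.
- bowl: white bowl, 120 across, 50 high, beyond the carton; leave it alone. Origin at the centre of its underside.
Mind the look-alikes: they are no part of the job. What is shaped like the pack_b but green, pink or red is not meant.

How it is judged (in metres and radians):
On the way, in this order (a step that is already met when the one before it is completed fails the run):
1. the lid stands upright by itself (80 to 100 degrees), the fingers off the carton (value of joint lid between 1.4 and 1.75 rad and contact force between the fingers and carton below 0.3 N), for 0.4 s.
2. all the tins and packs lie in the carton, the lid still open (x of tin_a in the frame of carton between -0.094 and 0.094 m and y of tin_a in the frame of carton between -0.113 and 0.113 m and z of tin_a in the frame of carton between -0.01 and 0.03 m and linear speed of each of tin_a, tin_b, tin_c, pack_a, pack_b, pack_c below 0.03 m/s and x of tin_b in the frame of carton between -0.094 and 0.094 m and y of tin_b in the frame of carton between -0.113 and 0.113 m and z of tin_b in the frame of carton between -0.01 and 0.03 m and x of tin_c in the frame of carton between -0.094 and 0.094 m and y of tin_c in the frame of carton between -0.113 and 0.113 m and z of tin_c in the frame of carton between -0.01 and 0.03 m and x of pack_a in the frame of carton between -0.094 and 0.094 m and y of pack_a in the frame of carton between -0.113 and 0.113 m and z of pack_a in the frame of carton between -0.01 and 0.03 m and x of pack_b in the frame of carton between -0.094 and 0.094 m and y of pack_b in the frame of carton between -0.113 and 0.113 m and z of pack_b in the frame of carton between -0.01 and 0.03 m and x of pack_c in the frame of carton between -0.094 and 0.094 m and y of pack_c in the frame of carton between -0.113 and 0.113 m and z of pack_c in the frame of carton between -0.01 and 0.03 m and value of joint lid above 0.6 rad), for 0.2 s.
3. the lid is shut, the goods inside, the carton not yet on the mat (value of joint lid below 0.07 rad and horizontal distance between carton and mat above 0.1 m and x of tin_a in the frame of carton between -0.094 and 0.094 m and y of tin_a in the frame of carton between -0.113 and 0.113 m and z of tin_a in the frame of carton between -0.01 and 0.03 m and linear speed of each of tin_a, tin_b, tin_c, pack_a, pack_b, pack_c below 0.03 m/s and x of tin_b in the frame of carton between -0.094 and 0.094 m and y of tin_b in the frame of carton between -0.113 and 0.113 m and z of tin_b in the frame of carton between -0.01 and 0.03 m and x of tin_c in the frame of carton between -0.094 and 0.094 m and y of tin_c in the frame of carton between -0.113 and 0.113 m and z of tin_c in the frame of carton between -0.01 and 0.03 m and x of pack_a in the frame of carton between -0.094 and 0.094 m and y of pack_a in the frame of carton between -0.113 and 0.113 m and z of pack_a in the frame of carton between -0.01 and 0.03 m and x of pack_b in the frame of carton between -0.094 and 0.094 m and y of pack_b in the frame of carton between -0.113 and 0.113 m and z of pack_b in the frame of carton between -0.01 and 0.03 m and x of pack_c in the frame of carton between -0.094 and 0.094 m and y of pack_c in the frame of carton between -0.113 and 0.113 m and z of pack_c in the frame of carton between -0.01 and 0.03 m), for 0.3 s.
At the end, for the whole second after the job is handed in: every tin and pack that is present lies inside the carton, the lid is shut (within 4 degrees), and the carton rests flat on the counter with its centre within 30 mm of the mat's centre and turned no more than 12 degrees from it (x of tin_a in the frame of carton between -0.094 and 0.094 m and y of tin_a in the frame of carton between -0.113 and 0.113 m and z of tin_a in the frame of carton between -0.01 and 0.03 m and linear speed of each of tin_a, tin_b, tin_c, pack_a, pack_b, pack_c below 0.03 m/s and x of tin_b in the frame of carton between -0.094 and 0.094 m and y of tin_b in the frame of carton between -0.113 and 0.113 m and z of tin_b in the frame of carton between -0.01 and 0.03 m and x of tin_c in the frame of carton between -0.094 and 0.094 m and y of tin_c in the frame of carton between -0.113 and 0.113 m and z of tin_c in the frame of carton between -0.01 and 0.03 m and x of pack_a in the frame of carton between -0.094 and 0.094 m and y of pack_a in the frame of carton between -0.113 and 0.113 m and z of pack_a in the frame of carton between -0.01 and 0.03 m and x of pack_b in the frame of carton between -0.094 and 0.094 m and y of pack_b in the frame of carton between -0.113 and 0.113 m and z of pack_b in the frame of carton between -0.01 and 0.03 m and x of pack_c in the frame of carton between -0.094 and 0.094 m and y of pack_c in the frame of carton between -0.113 and 0.113 m and z of pack_c in the frame of carton between -0.01 and 0.03 m and value of joint lid below 0.07 rad and horizontal distance between carton and mat below 0.03 m and angle between the x axis of carton and the x axis of mat, either way round below 0.22 rad and height (world z) of carton below 0.01 m and linear speed of carton below 0.02 m/s); the robot touches nothing.
It fails at once if the lid is bent far back (past 120 degrees) (value of joint lid above 2.1 rad).
It fails at once if the carton is lifted or tipped (height (world z) of carton above 0.03 m or angle between carton's own z axis and vertical above 0.25 rad).
It fails at once if the bottle, loaf or bowl is moved by more than 30 mm (distance of any of bottle, loaf, bowl from where it was at the start of the episode above 0.03 m).
Of tin_a, tin_b, tin_c, pack_a, pack_b, pack_c only 3 to 4 are there at a start; the rules pass over those that are not, and their reading is None.
At some moment in a run one of tin_a, tin_b, tin_c, pack_a, pack_b, pack_c may be knocked a few centimetres aside while the robot is not near it.
Once in a run the grip may slacken for a moment while it holds something.
It also fails if it takes over 208 s, if anything falls off the work surface, if the arm or the gripper's body presses on something with over 40 N, if the wrist force passes 120 N, or if a joint passes its speed limit or range.

## Working session

There is one attempt and no reset: what is moved stays moved. The work goes in short steps, Python scripts to look and compute and a tool call to move; the robot and the scene stay as the last step left them, time stands still between calls to the robot, and variables do not carry over. Pictures are saved under pics/ and viewed, at most 14 in all, crops included, and the job is handed in when it is done.

Besides the shell and the picture viewer there is one more tool, called after "Call:" by a JSON object that holds its "name" and its "arguments". play_rows: Moves the arm, as the interface text tells. Its arguments: {"type":"object","properties":{"rows":{"type":"string"},"fingers":{"type":"number"},"newtons":{"type":"number"}},"required":["rows"]}

```bash
mkdir -p pics; cat > h.py <<'E'
import numpy as np, cv2
from workcell import monitor, cams, order
def snap(n,save=None):
    s=cams.snapshot(n)
    if save: cv2.imwrite('pics/'+save+'.png',s['img'])
    return s
def ray(s,u,v):
    K=np.array([[s['fx'],0,s['cx']],[0,s['fy'],s['cy']],[0,0,1.]])
    d=np.array([(u-s['cx'])/s['fx'],(v-s['cy'])/s['fy']]); r=d.copy()
    for _ in range(20): r=d/(1+s['k1']*(r@r))
    E=np.array(s['extrinsics']); return E[:3,3],E[:3,:3]@np.array([r[0],r[1],1])
def onz(s,u,v,z):
    o,d=ray(s,u,v); return (o+d*(z-o[2])/d[2])
def proj(s,p):
    E=np.array(s['extrinsics']); c=E[:3,:3].T@(np.array(p,float)-E[:3,3]); x=c[:2]/c[2]; x=x*(1+s['k1']*(x@x))
    return np.array([s['fx']*x[0]+s['cx'],s['fy']*x[1]+s['cy']])
def st():
    s=monitor.sense(); print(round(s['time_s'],2),np.round(s['eef_pos'],1),np.round(s['tcp_rot'],3).tolist(),'F',np.round(s['ft_force'],1),'w',round(s['width'],1),s['finger_force'],'q',np.round(s['q'],2)); return s
E
python3 - <<'E'
from h import *
st()
a=snap('scene','scene0');b=snap('top','top0');
for s in(a,b): print(s['fx'],s['k1'],np.round(s['extrinsics'],2).tolist())
cv2.imwrite('pics/both0.png',cv2.resize(np.vstack([a['img'],b['img']]),None,fx=.78,fy=.78))
E
```

```text
0.0 [ 162.5 -628.8  204.4] [[0.968, 0.25, -0.0], [0.25, -0.968, 0.002], [0.0, -0.002, -1.0]] F [ 0.5  0.2 -0.2] w 93.8 0.0 q [-1.49  0.25  1.56 -0.    1.34 -0.17]
350.0359943291742 0.011844384092578345 [[-0.1, 0.68, -0.72, 1290.84], [0.99, 0.08, -0.07, 19.9], [0.01, -0.73, -0.69, 783.8], [0.0, 0.0, 0.0, 1.0]]
387.8502463403721 -0.009355397258948087 [[-0.02, -0.98, 0.18, 336.31], [-1.0, 0.02, 0.01, -54.65], [-0.01, -0.18, -0.98, 1144.92], [0.0, 0.0, 0.0, 1.0]]
```

View pics/scene0.png

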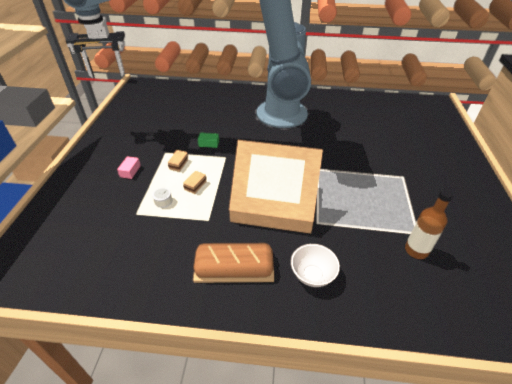

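View pics/top0.png

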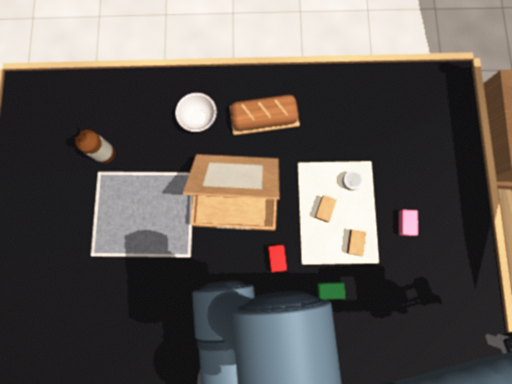

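Candidates: the brown packs at top (326,208) and (357,242), the tin at (352,180). The look-alikes are red (278,258), green (331,291) and pink (409,222), so I reject those. Next is a close crop to check.

```bash
python3 - <<'E'
from h import *
a=cv2.imread('pics/top0.png');b=cv2.imread('pics/scene0.png')
A=cv2.resize(a[140:285,80:400],None,fx=2.5,fy=2.5,interpolation=cv2.INTER_CUBIC)
B=cv2.resize(b[125:240,100:420],None,fx=2.5,fy=2.5,interpolation=cv2.INTER_CUBIC)[:237]
cv2.imwrite('pics/c0.png',np.vstack([A,B]))
s=snap('top')
hsv=cv2.cvtColor(a,cv2.COLOR_BGR2HSV)
roi=np.zeros(a.shape[:2],np.uint8); roi[155:268,295:382]=255
m=cv2.inRange(hsv,(8,80,60),(28,255,255))&roi
for c in cv2.findContours(m,0,2)[0]:
    if cv2.contourArea(c)>60:
        r=cv2.minAreaRect(c); print('pack',r,onz(s,*r[0],34).round(1)); 
        bp=[onz(s,*p,34)[:2] for p in c[:,0]]; print(cv2.minAreaRect(np.array(bp,np.float32)))
w=cv2.inRange(a,(150,150,150),(255,255,255))&roi
c=max(cv2.findContours(w,0,2)[0],key=cv2.contourArea); print('sheet',cv2.minAreaRect(np.array([onz(s,*p,0)[:2] for p in c[:,0]],np.float32)))
c=onz(s,352,180,36); print('tin',c)
mm=cv2.inRange(hsv,(0,0,60),(180,60,255)); mm[:,:85]=0;mm[:160]=0;mm[265:]=0;mm[:,200:]=0
c=max(cv2.findContours(mm,0,2)[0],key=cv2.contourArea); print('mat',cv2.minAreaRect(np.array([onz(s,*p,0)[:2] for p in c[:,0]],np.float32)))
for n,u,v in [('red',278,258),('green',331,291),('pink',409,222)]: print(n,onz(s,u,v,34))
E
```

```text
pack ((356.0692443847656, 242.44618225097656), (15.876444816589355, 24.186771392822266), 7.125016689300537) [ 378.4 -338.2   34. ]
((378.71478271484375, -338.24212646484375), (44.53805160522461, 67.3821029663086), 78.95256805419922)
pack ((325.2000427246094, 208.40000915527344), (14.546475410461426, 24.033309936523438), 18.434947967529297) [ 477.  -255.8   34. ]
((477.3642883300781, -255.98300170898438), (41.54389953613281, 70.25506591796875), 69.15789031982422)
sheet ((472.5459289550781, -296.95208740234375), (222.6920928955078, 302.9259033203125), 89.98634338378906)
tin [ 558.53425831 -337.63400081   36.        ]
mat ((477.0751037597656, 280.85894775390625), (299.7150573730469, 257.16510009765625), 88.87400817871094)
red [ 338.88299179 -115.95949193   34.        ]
green [ 246.3160289  -260.18248713   34.        ]
pink [ 433.500168   -492.93935859   34.        ]
```

View pics/c0.png

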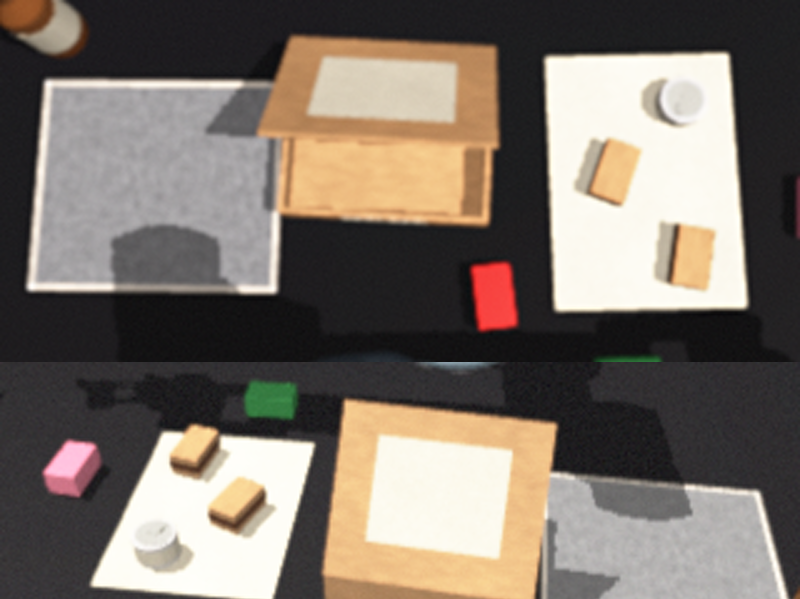

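```bash
python3 - <<'E'
from h import *
s=snap('top');a=snap('scene')
n=[onz(s,192.4,225.6,50)[:2],onz(s,275.6,229.2,50)[:2]]
print('near',n,np.linalg.norm(n[0]-n[1]))
y=n[0]-n[1];y/=np.linalg.norm(y);x=np.array([y[1],-y[0]])
c=(n[0]+n[1])/2+100*x;print('center',c,'yaw',np.arctan2(x[1],x[0]))
h=c+100*x
# lid free edge triangulate: top px corners, scene corners
def tri(p,q):
    o1,d1=ray(s,*p);o2,d2=ray(a,*q);t=np.linalg.lstsq(np.c_[d1,-d2],o2-o1,rcond=None)[0]
    A=o1+d1*t[0];B=o2+d2*t[1];return (A+B)/2,np.linalg.norm(A-B)
L=tri((184,194.4),(100+556/2.5,125+(422-362)/2.5));R=tri((279.2,198.4),(100+344/2.5,125+(400-362)/2.5))
print(L,R)
E_=(L[0]+R[0])/2
d=(E_[:2]-h)@x;print('edge rel hinge',d,E_[2]-50.5,np.arctan2(E_[2]-50.5,-d),np.hypot(d,E_[2]-50.5))
for ang in(.6,.7,.8,.9,1.0):
    for sg in(1,-1):
        P=np.r_[h-200*np.cos(ang)*x+sg*119*y,50.5+200*np.sin(ang)];print(ang,sg,P.round(),proj(s,P).round(1),proj(a,P).round(1))
for sg in(1,-1):print(proj(s,np.r_[h+sg*119*y,50.5]),proj(s,np.r_[h+sg*119*y,56]))
E
```

```text
near [array([432.94837293, 123.97594121]), array([ 418.68614917, -110.6378469 ])] 235.04689021576874
center [525.63299905   0.6012265 ] yaw -0.0607155030423716
(array([497.82847251, 124.20276673, 197.00975067]), np.float64(4.817050363746187)) (array([ 483.30291014, -113.2591704 ,  196.53989272]), np.float64(1.8033234689415694))
edge rel hinge -135.29822955413093 146.2748216930108 0.8243615401937834 199.2534425845747
0.6 1 [468. 123. 163.] [185.6 208.1] [319.3 152.1]
0.6 -1 [ 453. -114.  163.] [278.8 212.1] [238.7 143.4]
0.7 1 [480. 123. 179.] [184.8 202.5] [319.9 150.2]
0.7 -1 [ 466. -115.  179.] [279.3 206.5] [237.7 141.4]
0.8 1 [494. 122. 194.] [184.2 196.3] [320.4 149. ]
0.8 -1 [ 479. -116.  194.] [279.9 200.3] [236.6 140. ]
0.9 1 [509. 121. 207.] [183.7 189.4] [320.9 148.4]
0.9 -1 [ 494. -117.  207.] [280.4 193.4] [235.4 139.2]
1.0 1 [525. 120. 219.] [183.3 182. ] [321.3 148.5]
1.0 -1 [ 510. -118.  219.] [280.9 186. ] [234.1 139.2]
[196.78225679 157.00814434] [196.4969055  156.51705584]
[278.37068193 160.24521189] [278.47726311 159.76758873]
```

Call:
{"name": "play_rows", "arguments": {"rows": "0 0 -0.03 0 0 9;0 0 -0.03 0 0 8.9;0.0164 -0.0464 0 0 0 0;0.0164 -0.0464 0 0 0 0;0.0164 -0.0464 0 0 0 0;0.0164 -0.0464 0 0 0 0;0.0164 -0.0464 0 0 0 0;0.0164 -0.0464 0 0 0 0;0.0164 -0.0464 0 0 0 0;0.0164 -0.0464 0 0 0 0;0.0164 -0.0464 0 0 0 0;0.0164 -0.0464 0 0 0 0;0.0164 -0.0464 0 0 0 0;0.0164 -0.0464 0 0 0 0;0.0164 -0.0464 0 0 0 0;0.0164 -0.0464 0 0 0 0;0 0 0 0 0 0;0 0 0 0 0 0", "fingers": 1}}

```text
time_s: 2.5
eef_pos: [430.3, 5.2, 265.3]
tcp_rot: [[0.998, -0.059, -0.0], [-0.059, -0.998, -0.0], [-0.0, 0.0, -1.0]]
ft_force: [0.3, -0.1, -0.2]
width: 0.7
finger_force: 0.0
```

Call:
{"name": "play_rows", "arguments": {"rows": "0 0 0.03 0 0 0;0 0 0.03 0 0 0;0 0 0.027 0 0 0;0.02 0 0 0 0 0;0.02 0 0 0 0 0;0.01 0 0 0 0 0;0.009 0 -0.0065 0 0 0;0.009 0 -0.0065 0 0 0;0.009 0 -0.0065 0 0 0;0.009 0 -0.0065 0 0 0;0.011 0 -0.005 0 0 0;0.011 0 -0.005 0 0 0;0.012 0 -0.005 0 0 0;0.012 0 -0.004 0 0 0;0 0 0 0 0 0"}}

```text
time_s: 4.38
eef_pos: [563.3, -2.5, 223.6]
tcp_rot: [[0.998, -0.06, 0.001], [-0.06, -0.998, 0.0], [0.001, -0.0, -1.0]]
ft_force: [-0.7, -0.1, 0.5]
width: 0.4
finger_force: 0.0
```

```bash
python3 - <<'E'
from h import *
st()
a=snap('scene')['img'];b=snap('top')['img'];cv2.imwrite('pics/l1.png',np.hstack([cv2.resize(a[60:300,150:400],None,fx=1.6,fy=1.6),cv2.resize(b[60:300,130:380],None,fx=1.6,fy=1.6)]))
E
```

```text
4.38 [563.3  -2.5 223.6] [[0.998, -0.06, 0.001], [-0.06, -0.998, 0.0], [0.001, -0.0, -1.0]] F [-0.7 -0.1  0.5] w 0.4 0.0 q [-0.21  0.03  1.77  0.    1.35  1.42]
```

View pics/l1.png

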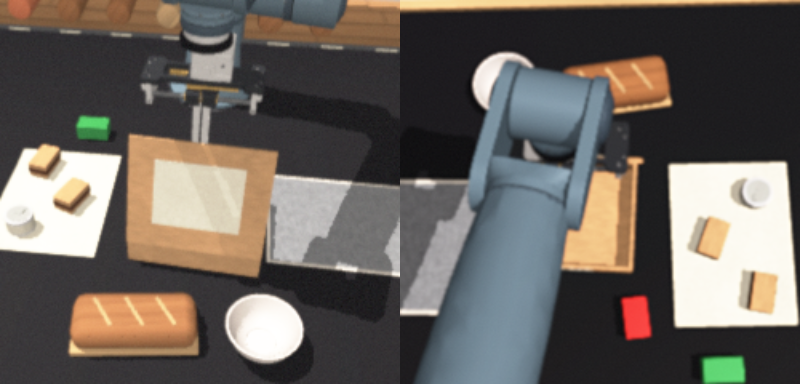

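The lid is coming up: its free edge in scene runs from (230,144) to (323,155), with the fingers behind it.

Call:
{"name": "play_rows", "arguments": {"rows": "0.009 0 -0.002 0 0 0;0.009 0 -0.002 0 0 0;0.009 0 -0.001 0 0 0;0.009 0 -0.001 0 0 0;0.009 0 0 0 0 0;0 0 0 0 0 0;0 0 0 0 0 0"}}

```text
time_s: 5.35
eef_pos: [607.1, -5.1, 229.2]
tcp_rot: [[0.998, -0.06, -0.0], [-0.06, -0.998, 0.0], [-0.0, -0.0, -1.0]]
ft_force: [-0.2, -0.9, 0.8]
width: 0.6
finger_force: 0.0
```

```bash
python3 - <<'E'
from h import *
st()
a=snap('scene');cv2.imwrite('pics/l2.png',cv2.resize(a['img'][80:260,200:360],None,fx=3,fy=3))
x=np.array([.998,-.061]);y=np.array([.061,.998]);h=np.array([525.6,.6])+100*x
for ang in(1.3,1.4,1.5,1.6,1.7):
    print(ang,[proj(a,np.r_[h-(200*np.cos(ang)-6*np.sin(ang))*x+sg*119*y,50.5+200*np.sin(ang)+6*np.cos(ang)]).round(1) for sg in (1,-1)])
print([proj(a,np.r_[h+sg*119*y,z]).round(1) for sg in (1,-1) for z in (0,50)])
E
```

```text
5.35 [607.1  -5.1 229.2] [[0.998, -0.06, -0.0], [-0.06, -0.998, 0.0], [-0.0, -0.0, -1.0]] F [-0.2 -0.9  0.8] w 0.6 0.0 q [-0.19  0.13  1.65  0.    1.37  1.44]
1.3 [array([322. , 154.5]), array([228.8, 144.4])]
1.4 [array([321.9, 158.2]), array([227. , 147.7])]
1.5 [array([321.8, 162.7]), array([225.2, 151.9])]
1.6 [array([321.5, 168.1]), array([223.3, 156.9])]
1.7 [array([321.1, 174.2]), array([221.4, 162.7])]
[array([309.6, 231.9]), array([311.7, 220.4]), array([228.9, 221.1]), array([228.1, 209.5])]
```

View pics/l2.png

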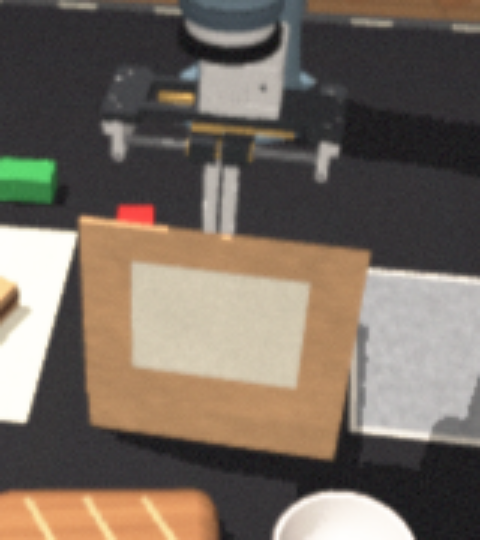

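The lid's edge corners are at (227,153) and (323,164), which makes the angle about 1.51. I'll nudge it a bit further and back off.

Call:
{"name": "play_rows", "arguments": {"rows": "0.004 0 0 0 0 0;0.004 0 0 0 0 0;0 0 0 0 0 0;-0.02 0 0 0 0 0;-0.03 0 0 0 0 0;-0.03 0 0 0 0 0;-0.03 0 -0.03 0 0 0;-0.03 0 -0.03 0 0 0;0 0 0 0 0 0;0 0 0 0 0 0;0 0 0 0 0 0", "fingers": -1}}

```text
time_s: 6.78
eef_pos: [475.3, 2.7, 287.8]
tcp_rot: [[0.998, -0.06, -0.003], [-0.06, -0.998, 0.001], [-0.003, -0.0, -1.0]]
ft_force: [-0.1, -0.2, 0.5]
width: 93.7
finger_force: 0.0
```

```bash
cat >> h.py <<'E'
def go(x,y,z):
    s=monitor.sense();R=np.array(s['tcp_rot']);d=R.T@(np.array([x,y,z])-s['eef_pos']);print('delta tool',d.round(1));return d
def goods(s):
    a=s['img'];hsv=cv2.cvtColor(a,cv2.COLOR_BGR2HSV);roi=np.zeros(a.shape[:2],np.uint8); roi[150:275,290:395]=255
    m=cv2.inRange(hsv,(8,80,60),(28,255,255))&roi
    for c in cv2.findContours(m,0,2)[0]:
        if cv2.contourArea(c)>60: print('pack',cv2.minAreaRect(np.array([onz(s,*p,34)[:2] for p in c[:,0]],np.float32)))
    sh=cv2.inRange(hsv,(0,0,60),(180,45,215))&roi
    for c in cv2.findContours(sh,0,2)[0]:
        (u,v),r=cv2.minEnclosingCircle(c)
        if cv2.contourArea(c)>80: print('tin?',u,v,r,cv2.contourArea(c),onz(s,u,v,36).round(1))
E
python3 - <<'E'
from h import *
st();a=snap('scene');goods(snap('top','t3'))
cv2.imwrite('pics/l3.png',a['img'][80:260,100:360])
go(558.5,-337.6,250)
E
```

```text
6.78 [475.3   2.7 287.8] [[0.998, -0.06, -0.003], [-0.06, -0.998, 0.001], [-0.003, -0.0, -1.0]] F [-0.1 -0.2  0.5] w 93.7 0.0 q [-0.23 -0.24  1.89 -0.    1.49  1.4 ]
pack ((378.71478271484375, -338.24212646484375), (44.53805160522461, 67.3821029663086), 78.95256805419922)
pack ((477.8141784667969, -255.71214294433594), (42.1560173034668, 69.72270965576172), 68.8065185546875)
tin? 345.7069091796875 181.70689392089844 10.410604476928711 110.0 [ 553.8 -319.    36. ]
delta tool [103.4 334.8  37.7]
```

View pics/l3.png

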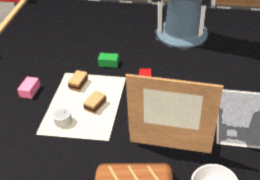

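The lid stands by itself: edge corners about (228,156) and (321,167) in scene, with the hand clear. Next is the tin.

Call:
{"name": "play_rows", "arguments": {"rows": "0.013 0.042 0 0 0 0;0.013 0.042 0 0 0 0;0.013 0.042 0 0 0 0;0.013 0.042 0 0 0 0;0.013 0.042 0 0 0 0;0.013 0.042 0.02 0 0 0;0.013 0.042 0.03 0 0 0;0.013 0.042 0.05 0 0 0;0 0 0 0 0 0;0 0 0 0 0 0"}}

```text
time_s: 8.12
eef_pos: [558.9, -336.0, 192.7]
tcp_rot: [[0.998, -0.059, 0.0], [-0.059, -0.998, 0.0], [0.0, -0.0, -1.0]]
ft_force: [0.3, 0.3, 0.8]
width: 94.4
finger_force: 0.0
```

```bash
python3 - <<'E'
from h import *
st();w=snap('wrist','w1');print(w['fx'],np.round(w['extrinsics'],2).tolist(),proj(w,(558.5,-337.6,36)))
E
```

```text
8.12 [ 558.9 -336.   192.7] [[0.998, -0.059, 0.0], [-0.059, -0.998, 0.0], [0.0, -0.0, -1.0]] F [0.3 0.3 0.8] w 94.4 0.0 q [-0.71  0.26  1.56  0.    1.32  0.92]
328.90200097119134 [[-0.06, -0.97, -0.25, 633.18], [-1.0, 0.06, 0.02, -341.08], [0.0, 0.25, -0.97, 371.38], [0.0, 0.0, 0.0, 1.0]] [256.43235397 179.76917418]
```

View pics/w1.png

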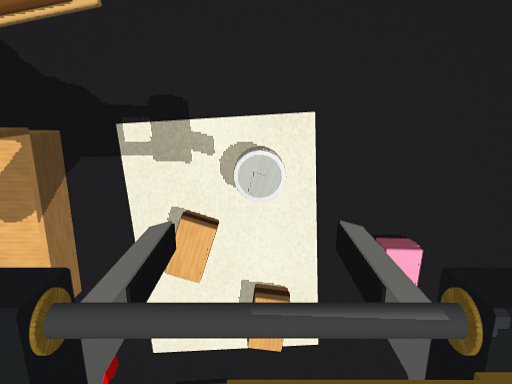

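The tin's top is centred at about (260,174) in the wrist view; I'll correct by about 4 mm on each axis and descend.

Call:
{"name": "play_rows", "arguments": {"rows": "0.004 0.005 0.045 0 0 0;0 0 0.045 0 0 0;0 0 0.045 0 0 0;0 0 0.025 0 0 0;0 0 0.02 0 0 0;0 0 0 0 0 0"}}

```text
time_s: 8.93
eef_pos: [562.3, -340.8, 12.5]
tcp_rot: [[0.998, -0.059, -0.0], [-0.059, -0.998, 0.0], [-0.0, -0.0, -1.0]]
ft_force: [-0.2, -1.0, 0.3]
width: 94.1
finger_force: 0.0
```

Call:
{"name": "play_rows", "arguments": {"rows": "0 0 0 0 0 0;0 0 0 0 0 0;0 0 0 0 0 0;0 0 0 0 0 0;0 0 0 0 0 0;0 0 0 0 0 0;0 0 -0.03 0 0 0;0 0 -0.04 0 0 0;0 0 -0.05 0 0 0;0 0 -0.05 0 0 0;0 0 0 0 0 0", "fingers": 1, "newtons": 25}}

```text
time_s: 10.3
eef_pos: [564.4, -343.5, 187.7]
tcp_rot: [[0.998, -0.06, 0.007], [-0.06, -0.998, -0.007], [0.008, 0.006, -1.0]]
ft_force: [-0.4, -0.9, -0.4]
width: 56.0
finger_force: 25.0
```

Call:
{"name": "play_rows", "arguments": {"rows": "-0.003 -0.046 0 0 0 0;-0.003 -0.046 0 0 0 0;-0.003 -0.046 0 0 0 0;-0.003 -0.046 0 0 0 0;-0.003 -0.046 0 0 0 0;-0.003 -0.046 0 0 0 0;0 0 0 0 0 0;0 0 0.045 0 0 0;0 0 0.045 0 0 0;0 0 0.04 0 0 0;0 0 0.02 0 0 0;0 0 0.016 0 0 0;0 0 0 0 0 0;0 0 0 0 0 0"}}

```text
time_s: 12.05
eef_pos: [561.5, -65.3, 17.2]
tcp_rot: [[0.998, -0.06, 0.002], [-0.06, -0.998, -0.001], [0.002, 0.001, -1.0]]
ft_force: [-0.2, -1.3, -0.8]
width: 55.6
finger_force: 25.0
```

Release, then go towards the pack at (477,-256). A straight lift first.

Call:
{"name": "play_rows", "arguments": {"rows": "0 0 0 0 0 0;0 0 0 0 0 0;0 0 0 0 0 0;0 0 -0.02 0 0 0;0 0 -0.04 0 0 0;0 0 -0.05 0 0 0;0 0 -0.05 0 0 0;0 0 0 0 0 0", "fingers": -0.5}}

```text
time_s: 13.05
eef_pos: [564.1, -66.3, 183.4]
tcp_rot: [[0.998, -0.06, 0.011], [-0.059, -0.998, -0.004], [0.012, 0.004, -1.0]]
ft_force: [-0.2, 0.3, 0.1]
width: 70.7
finger_force: 0.0
```

```bash
python3 - <<'E'
from h import *
st();goods(snap('top','t4'));go(478,-257,180)
E
```

```text
13.05 [564.1 -66.3 183.4] [[0.998, -0.06, 0.011], [-0.059, -0.998, -0.004], [0.012, 0.004, -1.0]] F [-0.2  0.3  0.1] w 70.7 0.0 q [-0.32  0.07  1.8  -0.    1.26  1.31]
pack ((378.71478271484375, -338.24212646484375), (44.53805160522461, 67.3821029663086), 78.95256805419922)
pack ((477.8140869140625, -255.71258544921875), (42.15601348876953, 69.7229232788086), 68.80559539794922)
delta tool [-7.28e+01  1.96e+02  1.00e-01]
```

Call:
{"name": "play_rows", "arguments": {"rows": "-0.0145 0.039 0 0 0 0;-0.0145 0.039 0 0 0 0;-0.0145 0.039 0 0 0 0;-0.0145 0.039 0 0 0 0;-0.0145 0.039 0 0 0 0;0 0 0 0 0 8.9;0 0 0 0 0 8.9;0 0 0 0 0 0;0 0 0 0 0 0", "fingers": -1}}

```text
time_s: 14.22
eef_pos: [476.3, -254.9, 175.8]
tcp_rot: [[0.933, -0.36, -0.001], [-0.36, -0.933, 0.001], [-0.001, -0.0, -1.0]]
ft_force: [-0.4, 0.5, 0.6]
width: 94.0
finger_force: 0.0
```

```bash
cat >> h.py <<'E'
def wpack(near):
    w=snap('wrist');hsv=cv2.cvtColor(w['img'],cv2.COLOR_BGR2HSV);m=cv2.inRange(hsv,(8,70,110),(28,255,255))
    for c in cv2.findContours(m,0,2)[0]:
        if cv2.contourArea(c)<300: continue
        P=np.array([onz(w,*p,34)[:2] for p in c[:,0]],np.float32);r=cv2.minAreaRect(P)
        if np.linalg.norm(np.array(r[0])-near)<60: print(np.round(cv2.boundingRect(c)),r)
    return w
E
python3 - <<'E'
from h import *
st();w=wpack((478,-257));cv2.imwrite('pics/w2.png',w['img'])
E
```

```text
14.22 [ 476.3 -254.9  175.8] [[0.933, -0.36, -0.001], [-0.36, -0.933, 0.001], [-0.001, -0.0, -1.0]] F [-0.4  0.5  0.6] w 94.0 0.0 q [-0.7   0.02  1.86 -0.    1.26  1.24]
[236 142  43  70] ((481.0196838378906, -258.53118896484375), (41.494510650634766, 70.23918151855469), 68.04046630859375)
```

View pics/w2.png

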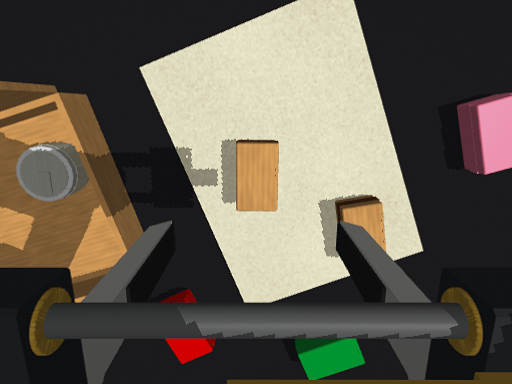

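The pack sits centred in the wrist view at (258,176), aligned with the tool, and the tin stands in the carton on the left. Next is the grasp.

Call:
{"name": "play_rows", "arguments": {"rows": "0.006 0.002 0.04 0 0 0;0 0 0.045 0 0 0;0 0 0.04 0 0 0;0 0 0.025 0 0 0;0 0 0.016 0 0 0;0 0 0 0 0 0"}}

```text
time_s: 15.02
eef_pos: [481.1, -258.8, 9.7]
tcp_rot: [[0.932, -0.361, -0.002], [-0.361, -0.932, 0.001], [-0.002, -0.001, -1.0]]
ft_force: [0.3, -0.3, 0.7]
width: 93.8
finger_force: 0.0
```

Call:
{"name": "play_rows", "arguments": {"rows": "0 0 0 0 0 0;0 0 0 0 0 0;0 0 0 0 0 0;0 0 0 0 0 0;0 0 0 0 0 0;0 0 0 0 0 0;0 0 -0.03 0 0 0;0 0 -0.04 0 0 0;0 0 -0.05 0 0 0;0 0 -0.05 0 0 0;0 0 0 0 0 -8.9;0 0 0 0 0 -8.9;0 0 0 0 0 0", "fingers": 1, "newtons": 20}}

```text
time_s: 16.65
eef_pos: [481.3, -259.1, 180.1]
tcp_rot: [[0.998, -0.061, -0.001], [-0.061, -0.998, 0.0], [-0.001, -0.0, -1.0]]
ft_force: [-0.7, -0.6, -0.2]
width: 42.1
finger_force: 20.0
```

```bash
python3 - <<'E'
from h import *
st();c=np.array([525.6,.6]);p=c-30*np.array([.998,-.061])+66*np.array([.061,.998]);print(p);go(*p,185)
E
```

```text
16.65 [ 481.3 -259.1  180.1] [[0.998, -0.061, -0.001], [-0.061, -0.998, 0.0], [-0.001, -0.0, -1.0]] F [-0.7 -0.6 -0.2] w 42.1 19.995817244052887 q [-0.7   0.03  1.85 -0.    1.27  0.93]
[499.686  68.298]
delta tool [  -1.8 -327.9   -4.7]
```

Call:
{"name": "play_rows", "arguments": {"rows": "0 -0.041 0 0 0 0;0 -0.041 0 0 0 0;0 -0.041 0 0 0 0;0 -0.041 0 0 0 0;0 -0.041 0 0 0 0;0 -0.041 0 0 0 0;0 -0.041 0 0 0 0;0 -0.041 0 0 0 0;0 0 0 0 0 0;0 0 0.045 0 0 0;0 0 0.045 0 0 0;0 0 0.04 0 0 0;0 0 0.02 0 0 0;0 0 0.013 0 0 0;0 0 0 0 0 0;0 0 0 0 0 0"}}

```text
time_s: 18.65
eef_pos: [501.9, 67.9, 18.4]
tcp_rot: [[0.998, -0.06, 0.002], [-0.06, -0.998, -0.0], [0.002, 0.0, -1.0]]
ft_force: [0.7, -0.2, 0.1]
width: 42.1
finger_force: 20.0
```

Call:
{"name": "play_rows", "arguments": {"rows": "0 0 0 0 0 0;0 0 0 0 0 0;0 0 0 0 0 0;0 0 -0.02 0 0 0;0 0 -0.04 0 0 0;0 0 -0.05 0 0 0;0 0 -0.05 0 0 0;0 0 0 0 0 0", "fingers": -0.2}}

```text
time_s: 19.65
eef_pos: [504.2, 68.0, 182.5]
tcp_rot: [[0.998, -0.059, 0.01], [-0.059, -0.998, -0.001], [0.01, 0.0, -1.0]]
ft_force: [-0.6, -0.1, 0.2]
width: 56.5
finger_force: 0.0
```

```bash
python3 - <<'E'
from h import *
st();goods(snap('top','t5'));go(382,-341,180)
E
```

```text
19.65 [504.2  68.  182.5] [[0.998, -0.059, 0.01], [-0.059, -0.998, -0.001], [0.01, 0.0, -1.0]] F [-0.6 -0.1  0.2] w 56.5 0.0 q [-0.09 -0.07  1.94  0.    1.26  1.54]
pack ((378.9571228027344, -338.2894592285156), (44.53805160522461, 67.87589263916016), 78.95256805419922)
delta tool [-95.8 415.5  -0.8]
```

Call:
{"name": "play_rows", "arguments": {"rows": "-0.0107 0.0462 0 0 0 0;-0.0107 0.0462 0 0 0 0;-0.0107 0.0462 0 0 0 0;-0.0107 0.0462 0 0 0 0;-0.0107 0.0462 0 0 0 0;-0.0107 0.0462 0 0 0 0;-0.0107 0.0462 0 0 0 0;-0.0107 0.0462 0 0 0 0;-0.0107 0.0462 0 0 0 0;0 0 0 0 0 7.6;0 0 0 0 0 0;0 0 0 0 0 0", "fingers": -1}}

```text
time_s: 21.2
eef_pos: [380.0, -340.2, 176.4]
tcp_rot: [[0.982, -0.189, -0.001], [-0.189, -0.982, 0.002], [-0.001, -0.001, -1.0]]
ft_force: [0.8, 0.1, -0.4]
width: 94.0
finger_force: 0.0
```

```bash
python3 - <<'E'
from h import *
s=st();w=wpack((382,-341));cv2.imwrite('pics/w3.png',w['img'])
E
```

```text
21.2 [ 380.  -340.2  176.4] [[0.982, -0.189, -0.001], [-0.189, -0.982, 0.002], [-0.001, -0.001, -1.0]] F [ 0.8  0.1 -0.4] w 94.0 0.0 q [-0.95 -0.06  1.94  0.    1.26  0.81]
[235 145  43  70] ((381.9105224609375, -341.33355712890625), (41.97707748413086, 70.62993621826172), 79.13265991210938)
```

View pics/w3.png

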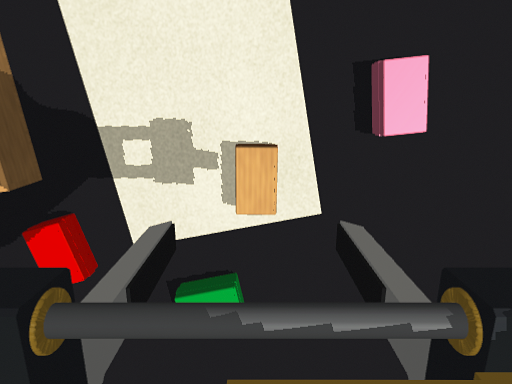

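The second pack is centred at (256,180) and aligned. Grasp it.

Call:
{"name": "play_rows", "arguments": {"rows": "0.002 0.001 0.04 0 0 0;0 0 0.045 0 0 0;0 0 0.04 0 0 0;0 0 0.025 0 0 0;0 0 0.016 0 0 0;0 0 0 0 0 0"}}

```text
time_s: 22.0
eef_pos: [381.8, -341.7, 10.8]
tcp_rot: [[0.982, -0.19, -0.001], [-0.19, -0.982, 0.002], [-0.001, -0.001, -1.0]]
ft_force: [0.1, 0.4, -0.7]
width: 94.2
finger_force: 0.0
```

Call:
{"name": "play_rows", "arguments": {"rows": "0 0 0 0 0 0;0 0 0 0 0 0;0 0 0 0 0 0;0 0 0 0 0 0;0 0 0 0 0 0;0 0 0 0 0 0;0 0 -0.03 0 0 0;0 0 -0.04 0 0 0;0 0 -0.05 0 0 0;0 0 -0.05 0 0 0;0 0 0 0 0 -7.5;0 0 0 0 0 0", "fingers": 1}}

```text
time_s: 23.5
eef_pos: [381.9, -342.4, 181.5]
tcp_rot: [[0.998, -0.063, 0.0], [-0.063, -0.998, -0.0], [0.0, 0.0, -1.0]]
ft_force: [0.3, 0.5, -2.4]
width: 41.7
finger_force: 20.0
```

```bash
python3 - <<'E'
from h import *
st();c=np.array([525.6,.6]);p=c-30*np.array([.998,-.061])-10*np.array([.061,.998]);print(p);go(*p,185)
E
```

```text
23.5 [ 381.9 -342.4  181.5] [[0.998, -0.063, 0.0], [-0.063, -0.998, -0.0], [0.0, 0.0, -1.0]] F [ 0.3  0.5 -2.4] w 41.7 19.998900890350342 q [-0.95 -0.06  1.93 -0.    1.27  0.68]
[495.05  -7.55]
delta tool [  91.9 -341.3   -3.5]
```

Call:
{"name": "play_rows", "arguments": {"rows": "0.0115 -0.0427 0 0 0 0;0.0115 -0.0427 0 0 0 0;0.0115 -0.0427 0 0 0 0;0.0115 -0.0427 0 0 0 0;0.0115 -0.0427 0 0 0 0;0.0115 -0.0427 0 0 0 0;0.0115 -0.0427 0 0 0 0;0.0115 -0.0427 0 0 0 0;0 0 0 0 0 0;0 0 0.045 0 0 0;0 0 0.045 0 0 0;0 0 0.04 0 0 0;0 0 0.02 0 0 0;0 0 0.013 0 0 0;0 0 0 0 0 0;0 0 0 0 0 0"}}

```text
time_s: 25.5
eef_pos: [495.3, -7.6, 19.2]
tcp_rot: [[0.998, -0.062, 0.001], [-0.062, -0.998, -0.0], [0.001, 0.0, -1.0]]
ft_force: [0.4, -0.0, -0.9]
width: 41.7
finger_force: 20.0
```

Call:
{"name": "play_rows", "arguments": {"rows": "0 0 0 0 0 0;0 0 0 0 0 0;0 0 0 0 0 0;0 0 -0.02 0 0 0;0 0 -0.04 0 0 0;0 0 -0.05 0 0 0;0 0 -0.05 0 0 0;-0.02 0.045 -0.02 0 0 0;-0.02 0.045 -0.02 0 0 0;-0.02 0.045 -0.02 0 0 0;0 0.045 0 0 0 0;0 0.045 0 0 0 0;0 0 0 0 0 0;0 0 0 0 0 0", "fingers": -0.2}}

```text
time_s: 27.25
eef_pos: [421.0, -227.6, 238.3]
tcp_rot: [[0.998, -0.061, -0.0], [-0.061, -0.998, 0.001], [-0.0, -0.001, -1.0]]
ft_force: [0.3, 0.1, 0.3]
width: 56.6
finger_force: 0.0
```

```bash
python3 - <<'E'
from h import *
st();a=snap('scene');b=snap('top')
cv2.imwrite('pics/p6.png',np.hstack([cv2.resize(b['img'][130:280,170:400],None,fx=1.7,fy=1.7),cv2.resize(a['img'][110:260,100:330],None,fx=1.7,fy=1.7)]))
E
```

```text
27.25 [ 421.  -227.6  238.3] [[0.998, -0.061, -0.0], [-0.061, -0.998, 0.001], [-0.0, -0.001, -1.0]] F [0.3 0.1 0.3] w 56.6 0.0 q [-0.73 -0.2   1.95  0.    1.39  0.9 ]
```

View pics/p6.png

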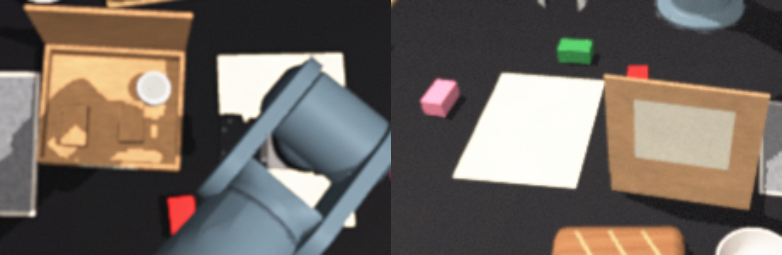

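All three goods are in the carton and the sheet is empty; the lid is still upright. Next I go over the lid to shut it from behind.

Call:
{"name": "play_rows", "arguments": {"rows": "0 0 -0.035 0 0 0;0 0 -0.035 0 0 0;0.03 -0.0293 0 0 0 0;0.03 -0.0293 0 0 0 0;0.03 -0.0293 0 0 0 0;0.03 -0.0293 0 0 0 0;0.03 -0.0293 0 0 0 0;0.03 -0.0293 0 0 0 0;0.03 -0.0293 0 0 0 0;0.03 -0.0293 0 0 0 0;0 0 0.03 0 0 0;0 0 0.03 0 0 0;0 0 0.025 0 0 0;0 0 0 0 0 0;0 0 0 0 0 0", "fingers": 1}}

```text
time_s: 29.22
eef_pos: [675.5, -8.2, 225.0]
tcp_rot: [[0.998, -0.06, 0.002], [-0.06, -0.998, -0.0], [0.002, 0.0, -1.0]]
ft_force: [-0.3, -0.5, 0.8]
width: 0.4
finger_force: 0.0
```

```bash
python3 - <<'E'
from h import *
s=st();h=np.array([525.6,.6])+100*np.array([.998,-.061]);d=(np.array(s['eef_pos'])[:2]-h)
print('rel',d@[.998,-.061],d@[.061,.998])
r=165;pr=None
for t in np.linspace(1.55,0,17):
    p=np.array([-r*np.cos(t)+6*np.sin(t)+9,50.5+r*np.sin(t)+6*np.cos(t)])
    print(round(t,2),p.round(1),None if pr is None else (p-pr).round(1));pr=p
E
```

```text
29.23 [675.5  -8.2 225. ] [[0.998, -0.06, 0.002], [-0.06, -0.998, -0.0], [0.002, 0.0, -1.0]] F [-0.3 -0.5  0.8] w 0.4 0.0 q [-0.18  0.29  1.47  0.    1.38  1.45]
rel 50.15021395752034 0.35707601064777883
1.55 [ 11.6 215.6] None
1.45 [ -4.4 215.1] [-16.   -0.5]
1.36 [-20.3 213. ] [-15.9  -2.1]
1.26 [-35.8 209.4] [-15.6  -3.6]
1.16 [-51.  204.3] [-15.2  -5.1]
1.07 [-65.6 197.8] [-14.6  -6.5]
0.97 [-79.5 189.9] [-13.9  -7.9]
0.87 [-92.6 180.7] [-13.1  -9.2]
0.78 [-104.7  170.2] [-12.1 -10.4]
0.68 [-115.7  158.7] [-11.  -11.6]
0.58 [-125.6  146.1] [ -9.9 -12.6]
0.48 [-134.2  132.6] [ -8.6 -13.5]
0.39 [-141.5  118.4] [ -7.3 -14.2]
0.29 [-147.4  103.5] [ -5.9 -14.9]
0.19 [-151.8   88.2] [ -4.4 -15.4]
0.1 [-154.6   72.4] [ -2.9 -15.7]
0.0 [-156.    56.5] [ -1.4 -15.9]
```

Call:
{"name": "play_rows", "arguments": {"rows": "-0.02 0 0.009 0 0 0;-0.018 0 0 0 0 0;-0.008 0 0 0 0 0;-0.008 0 0 0 0 0;-0.008 0 0.001 0 0 0;-0.008 0 0.001 0 0 0;-0.008 0 0.002 0 0 0;-0.008 0 0.002 0 0 0;-0.015 0 0.005 0 0 0;-0.015 0 0.007 0 0 0;-0.014 0 0.008 0 0 0;-0.013 0 0.009 0 0 0;-0.012 0 0.010 0 0 0;-0.011 0 0.012 0 0 0;0 0 0 0 0 0"}}

```text
time_s: 31.1
eef_pos: [507.8, 1.6, 156.1]
tcp_rot: [[0.998, -0.061, -0.003], [-0.061, -0.998, 0.001], [-0.003, -0.0, -1.0]]
ft_force: [0.6, -0.2, 0.1]
width: 0.4
finger_force: 0.0
```

Call:
{"name": "play_rows", "arguments": {"rows": "-0.010 0 0.013 0 0 0;-0.009 0 0.013 0 0 0;-0.007 0 0.014 0 0 0;-0.006 0 0.015 0 0 0;-0.004 0 0.015 0 0 0;-0.002 0 0.008 0 0 0;-0.001 0 0.008 0 0 0;0 0 0 0 0 0;0 0 0 0 0 0"}}

```text
time_s: 32.22
eef_pos: [470.9, 3.6, 71.9]
tcp_rot: [[0.998, -0.061, 0.001], [-0.061, -0.998, -0.0], [0.001, 0.0, -1.0]]
ft_force: [0.1, -0.9, 0.4]
width: 0.3
finger_force: 0.0
```

Call:
{"name": "play_rows", "arguments": {"rows": "0 0 0.004 0 0 0;0 0 0.004 0 0 0;0 0 0.004 0 0 0;0 0 0.002 0 0 0;0 0 0.002 0 0 0;0 0 0.001 0 0 0;0 0 0 0 0 0;0 0 0 0 0 0"}}

```text
time_s: 33.22
eef_pos: [470.3, 3.7, 56.4]
tcp_rot: [[0.998, -0.061, -0.002], [-0.061, -0.998, 0.0], [-0.002, 0.0, -1.0]]
ft_force: [-8.6, 1.8, 17.0]
width: 0.1
finger_force: 8.5
```

```bash
python3 - <<'E'
from h import *
st();a=snap('scene');cv2.imwrite('pics/s7.png',cv2.resize(a['img'][110:290,170:430],None,fx=2.4,fy=2.4))
E
```

```text
33.23 [470.3   3.7  56.4] [[0.998, -0.061, -0.002], [-0.061, -0.998, 0.0], [-0.002, 0.0, -1.0]] F [-8.6  1.8 17. ] w 0.1 8.480682580266148 q [-0.23  0.02  2.11 -0.    1.02  1.4 ]
```

View pics/s7.png

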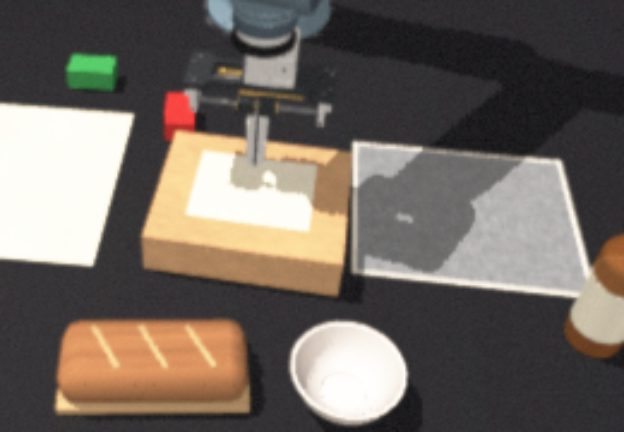

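The lid is flat shut, with the carton in scene between about (230,165) and (316,230). Next: lift off, go to the carton's right side, and turn the tool 90° with the fingers open for a two-point push.

Call:
{"name": "play_rows", "arguments": {"rows": "0 0 -0.04 0 0 0;0 0 -0.05 0 0 0;0.014 0.041 0 0 0 -10;0 0 0 0 0 10;0.014 0.041 0 0 0 0;0.014 0.041 0 0 0 0;0.014 0.041 0 0 0 0;0 0 0 0 0 -10;0 0 0 0 0 -10;0 0 0 0 0 -10;0 0 0 0 0 -10;0 0 0 0 0 -10;0 0 0 0 0 -10;0 0 0 0 0 -10;0 0 0 0 0 -10;0 0 0 0 0 -10;0 0 0 0 0 0;0 0 0 0 0 0", "fingers": -1}}

```text
time_s: 35.52
eef_pos: [516.2, -163.4, 144.4]
tcp_rot: [[0.064, 0.998, -0.0], [0.998, -0.064, 0.0], [0.0, -0.0, -1.0]]
ft_force: [1.6, 1.6, 0.1]
width: 93.7
finger_force: 0.0
```

```bash
python3 - <<'E'
from h import *
s=st();b=snap('top','t8');a=snap('scene','s8')
for im,z,n in((b,0,'top'),):
    hsv=cv2.cvtColor(im['img'],cv2.COLOR_BGR2HSV)
B=cv2.resize(b['img'][145:275,80:310],None,fx=3,fy=3,interpolation=cv2.INTER_CUBIC)
cv2.imwrite('pics/p8.png',B)
E
```

```text
35.52 [ 516.2 -163.4  144.4] [[0.064, 0.998, -0.0], [0.998, -0.064, 0.0], [0.0, -0.0, -1.0]] F [1.6 1.6 0.1] w 93.7 0.0 q [-0.52  0.06  1.89  0.    1.2  -0.45]
```

View pics/p8.png

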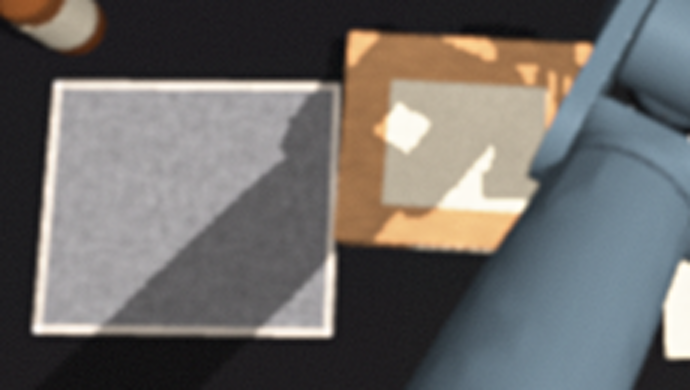

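The mat's corners in the crop are (53,81), (341,85), (332,337) and (34,332); the carton's left edge runs (346,32) to (338,243).

```bash
python3 - <<'E'
from h import *
b=snap('top')
f=lambda u,v,z:onz(b,80+u/3,145+v/3,z)[:2]
M=np.array([f(53,81,0),f(341,85,0),f(332,337,0),f(34,332,0)]);print(M.round(1));m=M.mean(0)
print('mat',m,'sides',[np.linalg.norm(M[i]-M[i-1]).round(0) for i in range(4)],'yaw',np.arctan2(*(M[0]-M[3])[::-1]),np.arctan2(*(M[1]-M[2])[::-1]))
C1,C2=f(346,32,56),f(338,243,56);x=(C1-C2)/np.linalg.norm(C1-C2);y=np.array([-x[1],x[0]])
print('carton len',np.linalg.norm(C1-C2),'yaw',np.arctan2(x[1],x[0]))
x=np.array([.998,-.061]);y=np.array([.061,.998]);c=(C1+C2)/2-119*y;print('c',c,'delta',m-c,'in carton axes',(m-c)@x,(m-c)@y)
E
```

```text
[[605.4 423. ]
 [595.5 130. ]
 [345.1 136.2]
 [354.5 427.7]]
mat [475.11441032 279.23857297] sides [np.float64(251.0), np.float64(293.0), np.float64(250.0), np.float64(292.0)] yaw -0.018770121908874733 -0.02454761629254459
carton len 204.0811785647511 yaw -0.026993915721630707
c [526.02704175   0.71789472] delta [-50.91263143 278.52067824] in carton axes -67.80056754021007 274.8579663711076
```

Call:
{"name": "play_rows", "arguments": {"rows": "0 0 0.04 0 0 0;0 0 0.04 0 0 0;0 0 0.042 0 0 0;0.012 0 0 0 0 0;0.012 0 0 0 0 0;0.008 0 0 0 0 0;0.006 0 0 0 0 0;0.006 0 0 0 0 0;0 0 0 0 0 0"}}

```text
time_s: 36.8
eef_pos: [520.2, -120.0, 23.7]
tcp_rot: [[0.061, 0.998, 0.003], [0.998, -0.061, -0.001], [-0.001, 0.003, -1.0]]
ft_force: [1.1, -2.0, 1.4]
width: 93.9
finger_force: 1.0
```

Call:
{"name": "play_rows", "arguments": {"rows": "0.006 -0.001 0 0 0 0;0.008 -0.002 0 0 0 0;0.01 -0.0025 0 0 0 0;0.012 -0.003 0 0 0 -0.2;0.012 -0.003 0 0 0 -0.2;0.012 -0.003 0 0 0 -0.2;0.012 -0.003 0 0 0 -0.2;0.012 -0.003 0 0 0 -0.2;0.012 -0.003 0 0 0 -0.2;0.012 -0.003 0 0 0 -0.2;0.012 -0.003 0 0 0 -0.2;0.012 -0.003 0 0 0 -0.2;0.012 -0.003 0 0 0 -0.2;0.012 -0.003 0 0 0 0;0.01 -0.003 0 0 0 0;0.008 -0.002 0 0 0 0;0.006 -0.001 0 0 0 0;0 0 0 0 0 0;0 0 0 0 0 0"}}

```text
time_s: 39.17
eef_pos: [483.5, 61.6, 23.3]
tcp_rot: [[0.026, 1.0, 0.002], [1.0, -0.026, -0.001], [-0.001, 0.002, -1.0]]
ft_force: [1.6, -4.2, 4.1]
width: 94.1
finger_force: 2.4
```

```bash
python3 - <<'E'
from h import *
s=st();b=snap('top','t9');a=snap('scene','s9')
cv2.imwrite('pics/p9.png',np.vstack([cv2.resize(b['img'][145:275,80:310],None,fx=3,fy=3,interpolation=cv2.INTER_CUBIC)[:300],cv2.resize(a['img'][120:250,220:450],None,fx=3,fy=3,interpolation=cv2.INTER_CUBIC)[:300]]))
E
```

```text
39.17 [483.5  61.6  23.3] [[0.026, 1.0, 0.002], [1.0, -0.026, -0.001], [-0.001, 0.002, -1.0]] F [ 1.6 -4.2  4.1] w 94.1 2.416849974542856 q [-0.11  0.12  2.07 -0.    0.94 -0.08]
```

View pics/p9.png

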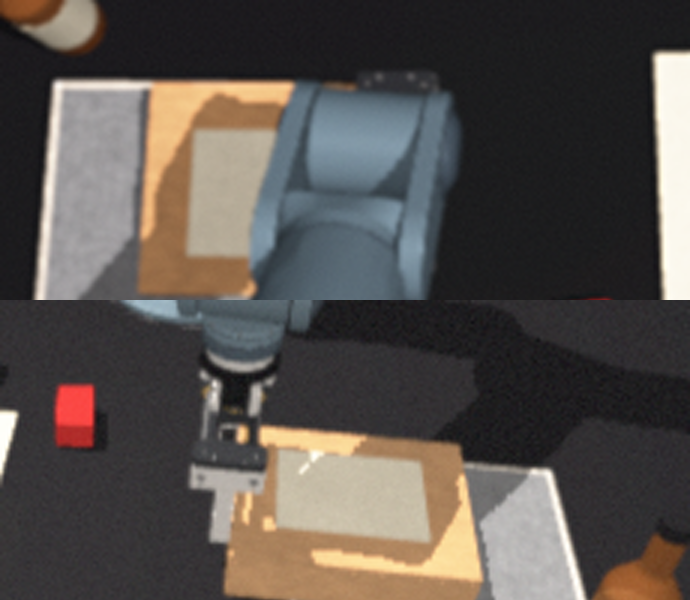

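The carton is sliding onto the mat; its left edge in the top crop runs (151,82) to (139,293).

```bash
cat >> h.py <<'E'
def car(p,q):
    b=snap('top');f=lambda u,v,z:onz(b,80+u/3,145+v/3,z)[:2]
    C1,C2=f(*p,56),f(*q,56);x=(C1-C2)/np.linalg.norm(C1-C2);y=np.array([-x[1],x[0]])
    c=(C1+C2)/2-119*y;print('len',np.linalg.norm(C1-C2),'yaw',np.arctan2(x[1],x[0]),'c',c,'mat-c',np.array([475.1,279.2])-c)
    go(*(np.array(monitor.sense()['eef_pos'])[:2]+np.array([475.1,279.2])-c),23)
E
python3 - <<'E'
from h import *
car((151,82),(139,293))
E
```

```text
len 201.42225126688427 yaw -0.015498557128792466 c [486.79579392 187.06731766] mat-c [-11.69579392  92.13268234]
delta tool [ 91.8 -14.1   0. ]
```

Call:
{"name": "play_rows", "arguments": {"rows": "0.006 -0.001 0 0 0 0;0.01 -0.0015 0 0 0 0;0.012 -0.002 0 0 0 0;0.012 -0.002 0 0 0 0;0.012 -0.002 0 0 0 0;0.012 -0.002 0 0 0 0;0.01 -0.0015 0 0 0 0;0.008 -0.001 0 0 0 0;0.006 -0.001 0 0 0 0;0.003 0 0 0 0 0;0 0 0 0 0 0;0 0 0 0 0 0;-0.02 0 0 0 0 0;-0.04 0 0 0 0 0;-0.05 0 -0.03 0 0 0;-0.04 0 -0.04 0 0 0;0 0.03 -0.04 0 0 0;-0.05 0 0 0 0 0;-0.05 0 0 0 0 0;-0.05 0 0 0 0 0"}}

```text
time_s: 41.82
eef_pos: [491.9, -147.5, 131.8]
tcp_rot: [[0.026, 1.0, -0.002], [1.0, -0.026, 0.002], [0.002, -0.002, -1.0]]
ft_force: [0.7, -0.6, -0.4]
width: 94.1
finger_force: 0.0
```

```bash
python3 - <<'E'
from h import *
s=st();b=snap('top','t10');a=snap('scene','s10')
cv2.imwrite('pics/p10.png',np.vstack([cv2.resize(b['img'][145:275,80:310],None,fx=3,fy=3,interpolation=cv2.INTER_CUBIC)[:300],cv2.resize(a['img'][120:250,220:450],None,fx=3,fy=3,interpolation=cv2.INTER_CUBIC)[:300]]))
E
```

```text
41.83 [ 491.9 -147.5  131.8] [[0.026, 1.0, -0.002], [1.0, -0.026, 0.002], [0.002, -0.002, -1.0]] F [ 0.7 -0.6 -0.4] w 94.1 0.0 q [-0.51  0.01  1.96  0.    1.18 -0.49]
```

View pics/p10.png

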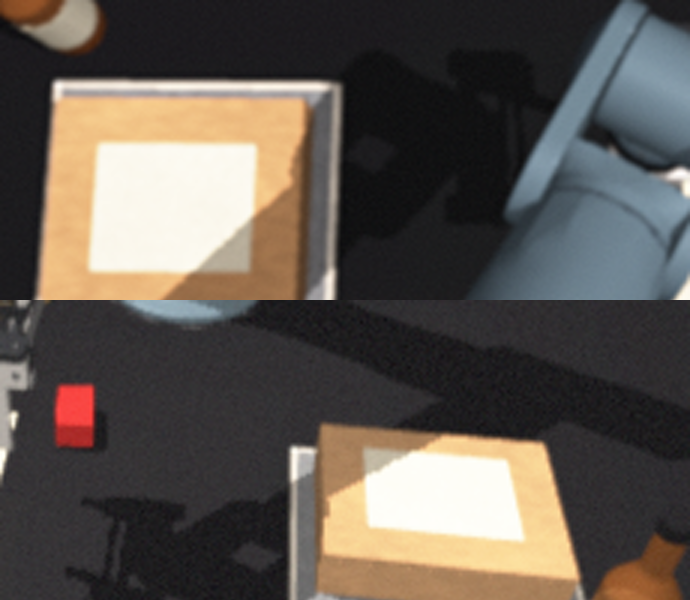

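The carton is on the mat, roughly square; its far lid edge is at (56,98) to (307,99) in the top crop. Measure it precisely.

```bash
python3 - <<'E'
from h import *
b=snap('top');im=cv2.imread('pics/t10.png')
hsv=cv2.cvtColor(im,cv2.COLOR_BGR2HSV)
m=cv2.inRange(hsv,(8,70,40),(25,255,255));m[:,:88]=0;m[:,200:]=0;m[:165]=0;m[265:]=0
m=cv2.morphologyEx(m,cv2.MORPH_OPEN,np.ones((3,3)))
c=max(cv2.findContours(m,0,2)[0],key=cv2.contourArea);print(cv2.boundingRect(c))
print(cv2.minAreaRect(np.array([onz(b,*p,56)[:2] for p in c[:,0]],np.float32)))
# near edge rows, centre col
col=im[225:265,130];print(hsv[235:262,130].tolist())
# scene: lid-top corners at z 56
a=snap('scene');C=[(319,425),(545,441),(581,580),(319,553)]
C=np.array([onz(a,220+u/3,120+(v-300)/3,56)[:2] for u,v in C]);print(C.round(0),C.mean(0))
E
```

```text
(93, 177, 92, 72)
((473.5635681152344, 276.4347839355469), (252.01675415039062, 202.47314453125), 88.50149536132812)
[[21, 59, 245], [17, 102, 241], [17, 120, 238], [17, 117, 238], [16, 118, 238], [16, 119, 237], [16, 118, 236], [16, 119, 236], [16, 119, 236], [16, 117, 238], [16, 119, 238], [15, 124, 234], [14, 116, 202], [13, 84, 148], [13, 29, 106], [110, 8, 92], [135, 5, 94], [0, 5, 102], [12, 20, 130], [13, 29, 159], [14, 33, 153], [15, 35, 103], [12, 28, 46], [0, 13, 20], [135, 32, 16], [15, 26, 20], [120, 13, 20]]
[[374. 163.]
 [374. 405.]
 [579. 399.]
 [571. 155.]] [474.456896   280.44655707]
```

The carton's centre is within a few mm of the mat's (about 474,279 against 475,279), its yaw matches, and the hand is clear.

```bash
python3 -c "
from h import *
print(order.hand_in())"
```

```text
the job is handed in; nothing more can be done
None
```

The order is handed in: one tin and two packs are in the carton, the lid is shut, and the carton sits on the mat, measured within about 5 mm of centre and square to it; the hand-in gave no verdict.

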